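# Open the button jar in its counter stand

### The job

Open the square glass button jar for a customer: set it fully down into the square well of the wooden counter stand, so that the well keeps it from turning, then unscrew its tight lid anticlockwise just until the threads let go, never as far as half a turn. Lift the lid straight up until it is a finger's breadth or two (1 to 3 cm) clear of the mouth and finish while still holding it there, level and centred above the jar, with the jar still seated in the well; do not disturb the round bead jar, the coasters or the glasses case.

Things in the scene. Friction and masses are not known exactly. Their poses are not given: they have to be found in the camera images.
- button_jar: Square glass jar of wooden buttons, 0.24 to 0.41 kg, loose and upright on the table, its lid screwed on tight. Body 56 x 56 mm and 70 mm high, then shoulder and a round neck of 42 mm diameter to the mouth, 112 mm up. Origin: centre of its underside; z up, x and y square to its sides. Closed it is 126 mm high and can be carried by the lid. Body corners stand 40 mm from the axis.
- jar_lid: The jar's ribbed brass screw lid, 66 mm in diameter, 32 mm high, 0.11 kg. Origin on its axis at the lower edge of its skirt, 94 mm above the jar's underside when closed (24 mm above the square body); lifted 18 mm above that, the skirt is level with the mouth. z up; x axis towards its embossed bar; closed, this is the jar's x axis.
- lid_grip (a point): On the lid's axis, 26 mm above its lower edge, 6 mm below its top: the middle of the truly round upper band, 66 mm across, where it is best gripped (the skirt below is about 1 mm slimmer).
- lid_bar (a point): The embossed bar on top of the lid, 18 mm from its axis, showing its turn. Two-start lug thread: anticlockwise from above the lid climbs 2.3 mm per radian; the threads let go at 108 degrees (1.9 rad) of turn against the jar, and up to 148 degrees (2.6 rad) it lifts straight off; then lugs meet a stop. A springy seal makes it tight: about 0.4 N m at first, so grip it with 15 N or more.
- jar_mouth (a point): Centre of the jar's mouth, 112 mm above the jar's underside, on its axis.
- jar_stand: Wooden counter stand, 104 mm (x) by 212 mm (y), fixed to the table. Its +y part is a block 34 mm high with a square well, its -y part a dish 22 mm high with a few wooden buttons. Origin on the table near its middle; z up; yaw within 0.4 rad of the world's.
- well (a point): Centre of the floor of the stand's square well: 60 x 60 mm, sides along the stand's x and y, floor 8 mm above the table, 26 mm deep, mouth chamfered 3 mm. It lies 50 mm from the stand's origin along the stand's +y. The jar goes in any of its four ways round with 2 mm of play each side, and then turns by at most about 0.07 rad either way.
- bead_jar: Bystander: round glass jar of wooden beads with a cork, 72 mm in diameter, 106 mm high, 0.35 kg, loose on the table. It and the square jar may have changed places. Origin: centre of its underside.
- coasters: Bystander: tied stack of crochet coasters, 132 mm across, 37 mm high, loose on the table behind the jars. Origin: centre of its underside.
- glasses_case: Bystander: crochet glasses sleeve, 202 x 79 x 24 mm, loose on the table behind the stand, to the right. Origin: centre of its underside.
Things that resemble listed ones, but are neither listed nor needed, are in the scene too. Of the things that look like the jar_lid, the larger one is meant.

How it is judged:
By the outcome, as a careful person would: the job done as asked, in the order asked, and still so for the second after the job is handed in, while the arm keeps its last pose, push and grip.
It also fails if it takes over 54 s, if anything falls off the work surface, if the arm or the gripper's body presses on something with over 40 N, if the wrist force passes 120 N, or if a joint passes its speed limit or range.

### The arm

A 6-joint arm with a two-finger parallel gripper is mounted at the origin on a cart in front of the work surface, level with it; the furniture and walls round the work are solid. World frame = base frame: x ahead of the robot, y to its left, z up, the work surface at z = 0. Lengths are in m, angles in rad, forces in N, time in s.
With the tool pointing down it reaches from about 0.35 to 0.925 m from the base axis. Payload 6.4 kg.
Tool frame: the origin (TCP) lies midway between the tips of the shut fingers; the grasp point (between the pads) lies 19 mm behind it; y points along the fingers, z is the direction in which the jaws open and shut, and the axes are right-handed (so a half turn about y gives the same grasp; the last joint's range is limited). The gripper opens to 94 mm and grips with 3 to 60 N. Pads are 16 mm wide; open, the fingers measure 119 mm over their backs; the gripper's body (75 mm by 177 mm) begins 78 mm behind the grasp point.
Start: joints at [1.013, 0.245, 1.558, -0, 1.339, -0.174], TCP at [0.243, 0.603, 0.205] pointing down, gripper open.
Joint ranges: [-3.13, 3.13], [-1.02, 2.26], [0.13, 2.54], [-0.95, 4.09], [0.21, 2.88], [-2.74, 2.74]. Speed limits (rad/s): [2.57, 2.57, 3.14, 3.14, 3.14, 3.14].

### API

Orientations are given as a 3x3 rotation matrix whose columns are the frame's x, y, z axes.
In Python, from plant import monitor, imaging, finish_job gives the robot as it stands.
- The arm moves only by the tool drive_tool, never from a script. Its argument "plan" is a list of rows, each a list of 2 entries, a list of its own where there are three numbers: the shift along the tool's x, y, z in mm, then the turn about the tool's y in rad. A call has exactly 5 rows; each row shifts and turns the pose as measured when the row begins, along the tool's axes as they then stand; what a row does not reach is not made up. A row lasts 1/8 s, in which the tool goes at most 62.5 mm and 10.7 degrees, less where a joint would pass 70% of its speed; a pose out of reach is approached as far as the arm can. A call with a gripper value outside its range is refused whole. "hand" is the opening, from 0 (shut) to 1 (fully open), set as the call begins (left out, the last holds). The fingers move at their own pace and stop on an object; "newtons" is the grip in N (left out, the last holds). Time passes only in rows, so rows that do not move let the fingers close, or fill a call up. It gives the time, the measured TCP pose, the force and the opening at its end, in the units of the state.
- monitor.read_state(): the state, without advancing time (a new reading comes with each control period).
- imaging.snapshot(name): name is "side" or "top"; returns a dict with "pixels" (480x640x3 uint8, red, green, blue), "fx", "fy", "cx", "cy" (pixels), "rvec" (rotation vector, rad) and "tvec" (3), from world to camera coordinates, as OpenCV has them. Camera axes: x right, y down, z forward; pixel columns grow to the right and rows downward; lengths in m; the calibration is good to about 2 mm. A picture is of the moment at which its call begins. There is no depth.
- finish_job(): hands the job in, once; it reports no verdict.
The state is a dict: "t": time; "joint_pos": joint angles; "qd": joint speeds; "tau": joint torques, N m; "eef_pos": TCP position; "eef_rot": TCP orientation; "contact_force": force on the tool from outside, world axes, zero at the start; "torque": the same for the moment, N m; "width": finger opening in m.
Only numpy, scipy, OpenCV 4.12 (cv2) and the standard library are available. Lean on these libraries where they do the work, as an engineer would, in place of code of your own. Each camera call takes 0.05 s, during which the arm holds its last target.

## Working session

There is one attempt and no reset: what is moved stays moved. The work goes in short steps, Python scripts to look and compute and a tool call to move; the robot and the scene stay as the last step left them, time stands still between calls to the robot, and variables do not carry over. Pictures are saved under pics/ and viewed, and the job is handed in when it is done.

Besides the shell and the picture viewer there is one more tool, called after "Call:" by a JSON object that holds its "op" and its "data". drive_tool: Moves the arm, as the interface text tells. Its arguments: {"type":"object","properties":{"plan":{"type":"array","items":{"type":"array"}},"hand":{"type":"number"},"newtons":{"type":"number"}},"required":["plan"]}

```bash
ls; mkdir -p pics; python3 - <<'E'
from plant import monitor, imaging
import cv2,pickle
s=monitor.read_state();print(s)
for n in("top","side"):
    d=imaging.snapshot(n);pickle.dump(d,open(f"pics/{n}0.pkl","wb"))
    cv2.imwrite(f"pics/{n}0.png",d["pixels"][:,:,::-1]);print(n,d["fx"],d["cx"],d["rvec"],d["tvec"])
E
```

```text
pics
{'t': 0.0, 'joint_pos': array([ 1.01290252e+00,  2.45791416e-01,  1.55903003e+00,  1.66887732e-05,
        1.33867723e+00, -1.74081765e-01]), 'qd': array([-0.0002869 ,  0.00041082, -0.00063708, -0.00062449,  0.00031193,
        0.00020652]), 'tau': array([ 9.80480654e-04, -4.15834415e+01, -3.14605451e+01,  6.84846891e-02,
        3.31821805e-02, -1.49194234e-04]), 'eef_pos': array([0.24305141, 0.60219538, 0.20435124]), 'eef_rot': array([[ 9.27242306e-01, -1.02283062e-03,  3.74460493e-01],
       [-3.74461730e-01, -1.60842236e-03,  9.27240975e-01],
       [-3.46119829e-04, -9.99998183e-01, -1.87440818e-03]]), 'contact_force': array([ 0.43511562, -1.01231814,  0.44997848]), 'torque': array([-0.0236407 ,  0.0373069 ,  0.05414516]), 'width': 0.09415037359341842}
top 469.02615038497044 322.2413619376693 [ 2.14886522 -2.14167401  0.13438294] [4.73756405e-04 5.58412594e-01 1.08847889e+00]
side 436.62524936342743 323.6149379477098 [ 0.03314311 -2.71882354  1.53929208] [0.55689233 0.09472044 0.97777051]
```

View pics/top0.png

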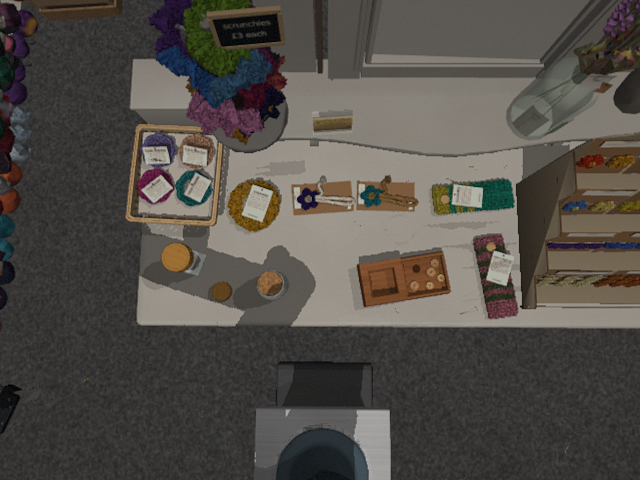

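View pics/side0.png

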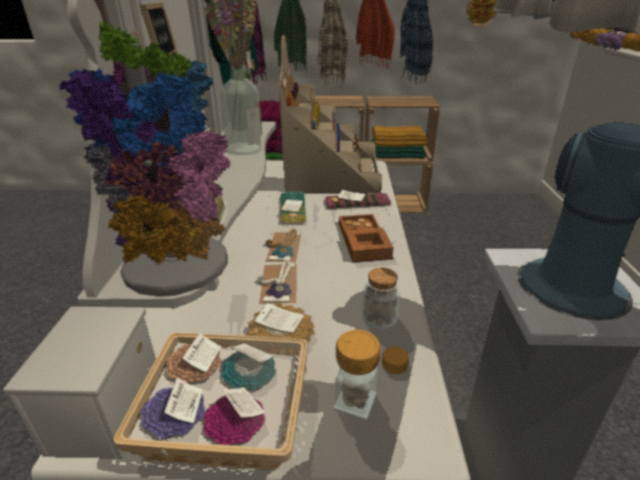

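The top view shows the following things that could be mistaken for the target:
- A large brass lid on the square glass jar, at (177,257).
- A small loose brass lid on the table, at (221,291).
- The round bead jar with its cork, at (270,285).

By description I choose (177,257). In the side view it is at (357,351). The stand is at (405,279), with its well on the left at about (380,282). I'll check the choice in a close crop.

```bash
cat > h.py <<'E'
import numpy as np,cv2,pickle
def load(n): return pickle.load(open(f"pics/{n}.pkl","rb"))
def snap(n,tag):
    from plant import imaging
    d=imaging.snapshot(n);pickle.dump(d,open(f"pics/{n}{tag}.pkl","wb"));return d
def cam(d):
    K=np.array([[d["fx"],0,d["cx"]],[0,d["fy"],d["cy"]],[0,0,1.]]);R=cv2.Rodrigues(np.array(d["rvec"]))[0];return K,R,np.array(d["tvec"]).ravel()
def ray(d,uv):
    K,R,t=cam(d);uv=np.atleast_2d(np.asarray(uv,float))
    v=(np.linalg.inv(K)@np.c_[uv,np.ones(len(uv))].T).T@R
    return -R.T@t,v
def onz(d,uv,z):
    c,v=ray(d,uv);return c+v*((z-c[2])/v[:,2])[:,None]
def proj(d,p):
    K,R,t=cam(d);return cv2.projectPoints(np.atleast_2d(np.asarray(p,float)),np.array(d["rvec"]),t,K,None)[0][:,0]
def crop(d,x0,y0,x1,y1,s,name):
    im=d["pixels"][y0:y1,x0:x1,::-1];cv2.imwrite(name,cv2.resize(im,None,fx=s,fy=s,interpolation=cv2.INTER_CUBIC))
E
python3 - <<'E'
from h import *
t=load("top0");s=load("side0")
a=cv2.resize(t["pixels"][225:315,140:240],(400,360),interpolation=2)
b=cv2.resize(s["pixels"][320:420,310:420],(396,360),interpolation=2)
c=cv2.resize(t["pixels"][240:315,345:460],(400,230),interpolation=2)
o=np.zeros((595,800,3),np.uint8);o[:360,:400]=a;o[:360,400:796]=b;o[362:592,:400]=c
e=cv2.resize(s["pixels"][205:270,325:405],(282,230),interpolation=2);o[362:592,402:684]=e
cv2.imwrite("pics/c0.png",o[:,:,::-1])
print(onz(t,[[177,257]],.126),onz(t,[[381,282]],.034),onz(t,[[270,285]],.106), cam(t)[1].T@-cam(t)[2],cam(s)[1].T@-cam(s)[2])
E
```

```text
[[0.49623537 0.3216313  0.126     ]] [[ 0.44637253 -0.13763506  0.034     ]] [[0.4361449  0.11739613 0.106     ]] [ 0.40496818 -0.01088003  1.15433684] [0.53287886 0.80432018 0.58672426]
```

View pics/c0.png

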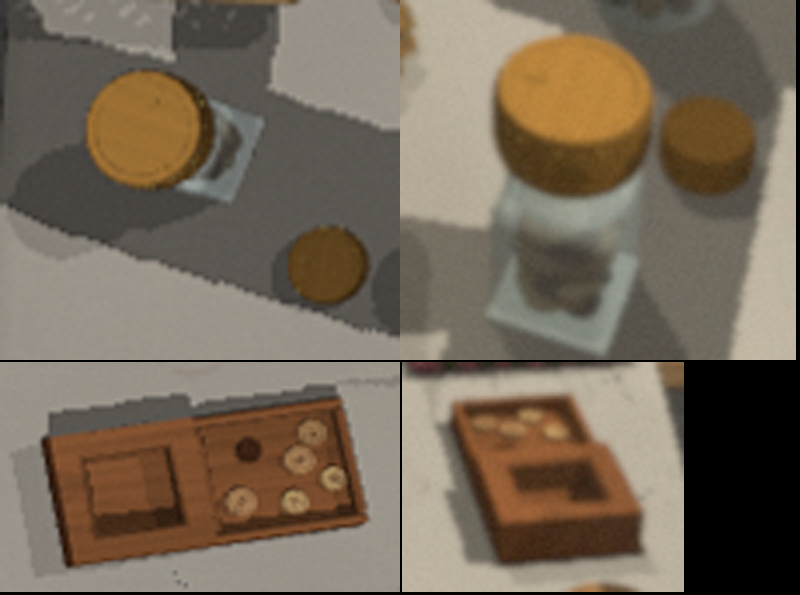

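```bash
python3 - <<'E'
from h import *
t=load("top0");s=load("side0")
# base corners
q=onz(t,[[140+262/4,225+118/4],[140+233/4,225+200/4]],0);print("base top",q,np.linalg.norm(q[0]-q[1]))
r=onz(s,[[310+c/3.6,320+e/3.6] for c,e in((490-400,318),(605-400,350),(637-400,262))],0);print("base side",r)
for a,b in((q[0],q[1]),(r[0],r[1]),(r[1],r[2])):
    d=b-a;print("ang mod90",np.degrees(np.arctan2(d[1],d[0]))%90,np.linalg.norm(d))
print("centre from side diag",(r[0]+r[2])/2)
# lid mask
for n,d,box in(("top",t,(150,235,200,280)),("side",s,(325,322,385,378))):
    hsv=cv2.cvtColor(d["pixels"],cv2.COLOR_RGB2HSV)
    x0,y0,x1,y1=box;h=hsv[y0:y1,x0:x1]
    for vmin in(60,150):
        m=((h[...,0]>8)&(h[...,0]<25)&(h[...,1]>140)&(h[...,2]>vmin)).astype(np.uint8)
        m=cv2.morphologyEx(m,cv2.MORPH_OPEN,np.ones((3,3)))
        c=max(cv2.findContours(m,0,1)[0],key=cv2.contourArea)
        el=cv2.fitEllipse(c);u=(el[0][0]+x0,el[0][1]+y0);print(n,vmin,u,el[1:],onz(d,[u],.126))
# stand well corners, from crop (3.478 scale x, 3.067 y)
W=np.array([[83,457],[170,447],[184,525],[96,535]],float)
U=np.c_[345+W[:,0]/(400/115),240+(W[:,1]-362)/(230/75)]
p=onz(t,U,.034);print("well",p,p.mean(0))
O=np.array([[43,437],[340,401],[366,520],[70,566]],float)
U=np.c_[345+O[:,0]/(400/115),240+(O[:,1]-362)/(230/75)]
hz=[.034,.022,.022,.034]
p=np.array([onz(t,[u],z)[0] for u,z in zip(U,hz)]);print("outline",p,p.mean(0))
for i,j in((0,3),(1,0),(2,3),(1,2)):
    d=p[j]-p[i];print(np.degrees(np.arctan2(d[1],d[0])),np.linalg.norm(d))
E
```

```text
base top [[0.5138488  0.29180846 0.        ]
 [0.46312686 0.3077838  0.        ]] 0.05317825131762386
base side [[0.529705   0.33979939 0.        ]
 [0.4795046  0.35527746 0.        ]
 [0.46197274 0.30734604 0.        ]]
ang mod90 72.51769685280712 0.05317825131762386
ang mod90 72.86413247245707 0.052532377440223745
ang mod90 69.9090151145298 0.05103711612892375
centre from side diag [0.49583887 0.32357272 0.        ]
top 60 (176.4521026611328, 257.22037506103516) ((28.405702590942383, 29.86494255065918), 110.70941162109375) [[0.49574397 0.32282197 0.126     ]]
top 150 (175.2266845703125, 256.96768951416016) ((20.278079986572266, 21.753904342651367), 98.88416290283203) [[0.49629465 0.32556206 0.126     ]]
side 60 (357.86962509155273, 351.2484474182129) ((42.63957977294922, 43.500389099121094), 161.02401733398438) [[0.49762563 0.33982496 0.126     ]]
side 150 (358.1707992553711, 344.37789154052734) ((28.061193466186523, 40.67827606201172), 94.54150390625) [[0.49661502 0.32579212 0.126     ]]
well [[ 0.47242126 -0.10908405  0.034     ]
 [ 0.48039243 -0.16872794  0.034     ]
 [ 0.42024245 -0.17723542  0.034     ]
 [ 0.41234819 -0.11735135  0.034     ]] [ 0.44635108 -0.14309969  0.034     ]
outline [[ 0.48788648 -0.08179145  0.034     ]
 [ 0.51785301 -0.28897562  0.022     ]
 [ 0.42477016 -0.30392359  0.022     ]
 [ 0.3886287  -0.09948808  0.034     ]] [ 0.45478459 -0.19354468  0.028     ]
-169.8909782514476 0.1008230022284029
98.23002412124656 0.20968374498987216
100.02553649231731 0.20795211577810144
-170.8768890624095 0.09427544565681238
```

The crop confirms it: the large round brass lid sits on a square glass jar of buttons, and the smaller lid is loose on the table. Next I'll refine the stand and jar measurements from larger crops.

```bash
python3 - <<'E'
from h import *
t=load("top0");s=load("side0")
o=np.zeros((600,800,3),np.uint8)
a=cv2.resize(t["pixels"][250:310,352:412],(600,600),interpolation=2);cv2.imwrite("pics/w1.png",a[:,:,::-1])
b=cv2.resize(s["pixels"][210:265,333:398],(780,660),interpolation=2);b=b[:600];cv2.imwrite("pics/w2.png",b[:,:,::-1])
c=cv2.resize(t["pixels"][238:283,156:211],(733,600),interpolation=2);c=cv2.convertScaleAbs(c,alpha=1.4);cv2.imwrite("pics/j1.png",c[:,:,::-1])
E
```

```text
(no output)
```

View pics/w1.png

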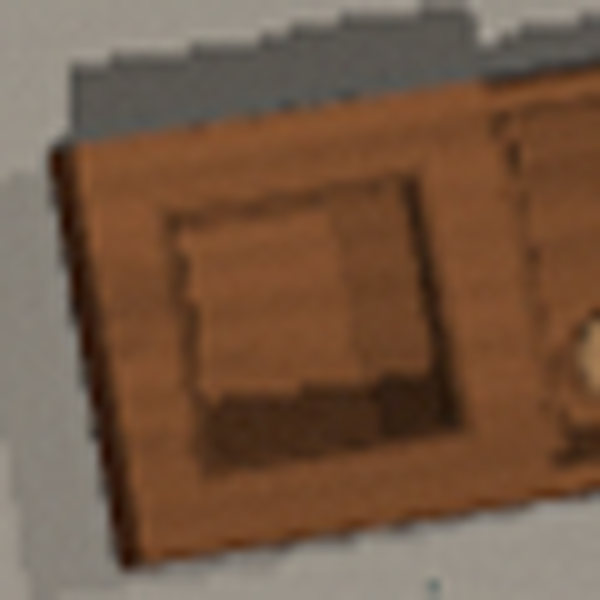

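View pics/w2.png

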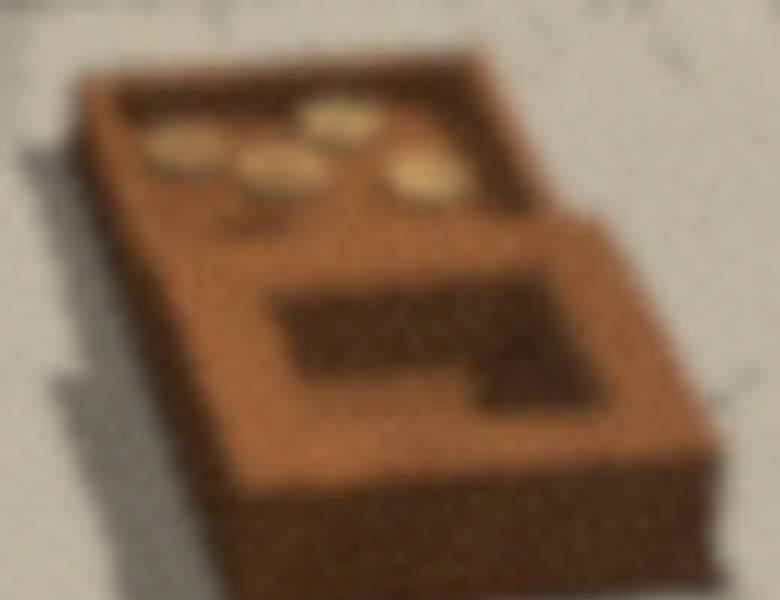

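View pics/j1.png

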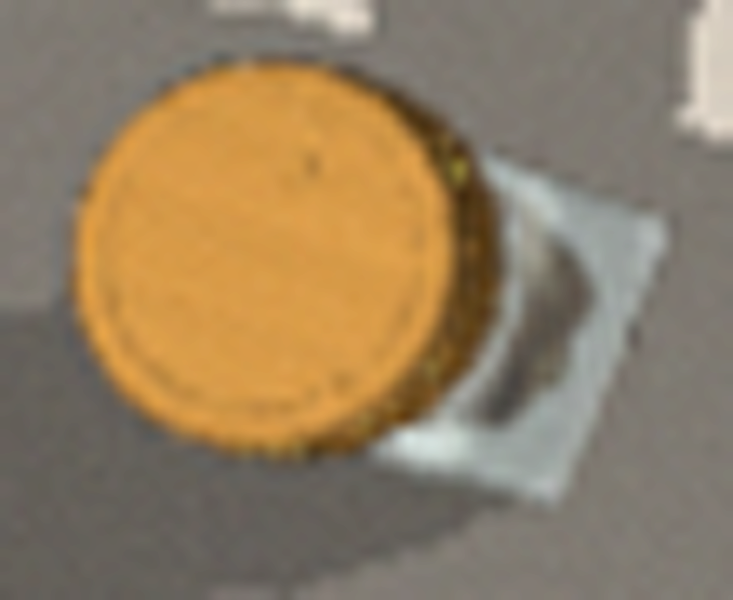

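```bash
python3 - <<'E'
from h import *
t=load("top0");s=load("side0")
f=lambda P,x0,y0,k:np.c_[(np.array(P)[:,0]+.5)/k-.5+x0,(np.array(P)[:,1]+.5)/k-.5+y0]
np.set_printoptions(precision=4,suppress=True)
W=onz(t,f([[165,213],[415,178],[468,432],[207,472]],352,250,10.),.034);print("wellT",W,W.mean(0))
B=onz(t,f([[75,143],[140,565],[485,80]],352,250,10.),.034);print("blockT",B)
for a,b in((W[0],W[1]),(W[1],W[2]),(W[2],W[3]),(W[3],W[0]),(B[0],B[1]),(B[2],B[0])):
    d=b-a;print(np.degrees(np.arctan2(d[1],d[0]))%90,np.linalg.norm(d))
S=onz(s,f([[270,290],[545,270],[610,400]],333,210,12.),.034);print("wellS",S,(S[0]+S[2])/2)
S=onz(s,f([[230,488],[720,452],[590,210]],333,210,12.),.034);print("blockS",S)
q=onz(t,f([[665,235],[555,498]],156,238,13.333),0);d=q[1]-q[0];print("jar base",q,np.degrees(np.arctan2(d[1],d[0]))%90,np.linalg.norm(d))
L=onz(t,f([[265,258],[310,163]],156,238,13.333),.126);print("lid",L,np.degrees(np.arctan2(*(L[1]-L[0])[[1,0]])))
E
```

```text
wellT [[ 0.4727 -0.1072  0.034 ]
 [ 0.4813 -0.1668  0.034 ]
 [ 0.4212 -0.1783  0.034 ]
 [ 0.4116 -0.1165  0.034 ]] [ 0.4467 -0.1422  0.034 ]
blockT [[ 0.4893 -0.0858  0.034 ]
 [ 0.3897 -0.1005  0.034 ]
 [ 0.5047 -0.1839  0.034 ]]
8.152443470227624 0.06023492630191198
10.8715843932861 0.06116812233886967
8.86326343151525 0.0625462067542865
8.703721440377175 0.06187805387650568
8.377917661282169 0.10069073534923159
8.925278638056682 0.09924505627480604
wellS [[ 0.4811 -0.1668  0.034 ]
 [ 0.422  -0.1766  0.034 ]
 [ 0.413  -0.1225  0.034 ]] [ 0.447  -0.1447  0.034 ]
blockS [[ 0.4919 -0.0867  0.034 ]
 [ 0.3926 -0.1024  0.034 ]
 [ 0.41   -0.2035  0.034 ]]
jar base [[0.5122 0.292  0.    ]
 [0.4634 0.3105 0.    ]] 69.22224325164044 0.0522041336770002
lid [[0.4965 0.3252 0.126 ]
 [0.5123 0.3184 0.126 ]] -23.09870709880377
```

```bash
cat > go.py <<'E'
import sys,numpy as np
from plant import monitor
def rows(x,y,z,yaw,n):
    s=monitor.read_state();p=s["eef_pos"];R=s["eef_rot"]
    c=np.degrees(np.arctan2(R[1,2],R[0,2]))
    d=(yaw-c+180)%360-180
    T=np.array([x,y,z])
    print("cur",p.round(4),"yaw",c.round(2),"dyaw",d.round(2),"tilt y",R[:,1].round(4),"q6",s["joint_pos"][5].round(2),"F",s["contact_force"].round(1),"M",s["torque"].round(2),"w",s["width"].round(4),"t",s["t"])
    for k in range(n):
        a=np.radians(c+d*k/n);st=(T-p)/n*1000
        print([[round(st@np.array([np.sin(a),-np.cos(a),0]),1),round(-st[2],1),round(st@np.array([np.cos(a),np.sin(a),0]),1)],round(-np.radians(d)/n,3)])
a=list(map(float,sys.argv[1:]));rows(*a[:4],int(a[4]))
E
python3 go.py 0.4962 0.324 0.205 -40 11
```

```text
Traceback (most recent call last):
  File "go.py", line 12, in <module>
    a=list(map(float,sys.argv[1:]));rows(*a[:4],int(a[4]))
                                    ~~~~^^^^^^^^^^^^^^^^^^
  File "go.py", line 8, in rows
    print("cur",p.round(4),"yaw",c.round(2),"dyaw",d.round(2),"tilt y",R[:,1].round(4),"q6",s["joint_pos"][5].round(2),"F",s["contact_force"].round(1),"M",s["torque"].round(2),"w",s["width"].round(4),"t",s["t"])
                                                                                                                                                                                    ^^^^^^^^^^^^^^^^
AttributeError: 'float' object has no attribute 'round'
```

```bash
sed -i 's/s\["width"\].round(4)/round(s["width"],4)/' go.py
python3 go.py 0.4962 0.324 0.205 -40 11
```

```text
cur [0.2431 0.6023 0.2045] yaw 68.01 dyaw -108.01 tilt y [-9.0e-04 -1.4e-03 -1.0e+00] q6 -0.17 F [0.6 0.  0.1] M [-0.03 -0.01 -0.09] w 0.0941 t 0.1
[[np.float64(30.8), np.float64(-0.0), np.float64(-14.8)], np.float64(0.171)]
[[np.float64(32.9), np.float64(-0.0), np.float64(-9.4)], np.float64(0.171)]
[[np.float64(34.0), np.float64(-0.0), np.float64(-3.6)], np.float64(0.171)]
[[np.float64(34.1), np.float64(-0.0), np.float64(2.2)], np.float64(0.171)]
[[np.float64(33.2), np.float64(-0.0), np.float64(8.0)], np.float64(0.171)]
[[np.float64(31.4), np.float64(-0.0), np.float64(13.6)], np.float64(0.171)]
[[np.float64(28.6), np.float64(-0.0), np.float64(18.7)], np.float64(0.171)]
[[np.float64(25.0), np.float64(-0.0), np.float64(23.3)], np.float64(0.171)]
[[np.float64(20.7), np.float64(-0.0), np.float64(27.2)], np.float64(0.171)]
[[np.float64(15.7), np.float64(-0.0), np.float64(30.4)], np.float64(0.171)]
[[np.float64(10.3), np.float64(-0.0), np.float64(32.6)], np.float64(0.171)]
```

Call:
{"op": "drive_tool", "data": {"plan": [[[31,0,-15],0.17],[[33,0,-9],0.17],[[34,0,-4],0.17],[[34,0,2],0.17],[[33,0,8],0.17]], "hand": 1, "newtons": 30}}

```text
t: 0.72
eef_pos: [0.3574, 0.4714, 0.2015]
eef_rot: [[0.309, -0.004, 0.951], [-0.951, -0.005, 0.309], [0.004, -1.0, -0.005]]
contact_force: [0.2, 0.4, 0.6]
width: 0.0945
```

```bash
sed -i 's/print(\[\[round(\(.*\)\])$/print([[float(v) for v in [round(\1)/' go.py; python3 - <<'E'
s=open('go.py').read().split('\n')
for i,l in enumerate(s):
    if 'print([[' in l: s[i]='        print([[float(round(st@np.array([np.sin(a),-np.cos(a),0]),1)),float(round(-st[2],1)),float(round(st@np.array([np.cos(a),np.sin(a),0]),1))],float(round(-np.radians(d)/n,3))])'
open('go.py','w').write('\n'.join(s))
E
python3 go.py 0.4962 0.324 0.205 -40 6
```

```text
cur [0.3574 0.4714 0.2015] yaw 17.98 dyaw -57.98 tilt y [-0.0041 -0.005  -1.    ] q6 0.42 F [0.2 0.4 0.6] M [-0.08  0.06  0.04] w 0.0945 t 0.725
[[30.5, -0.6, 14.4], 0.169]
[[27.7, -0.6, 19.3], 0.169]
[[24.0, -0.6, 23.7], 0.169]
[[19.7, -0.6, 27.4], 0.169]
[[14.8, -0.6, 30.3], 0.169]
[[9.5, -0.6, 32.4], 0.169]
```

Call:
{"op": "drive_tool", "data": {"plan": [[[31,0,14],0.17],[[28,0,19],0.17],[[24,0,24],0.17],[[20,0,27],0.17],[[15,0,30],0.17]]}}

```text
t: 1.35
eef_pos: [0.4722, 0.3403, 0.1991]
eef_rot: [[-0.535, -0.008, 0.845], [-0.844, -0.007, -0.536], [0.01, -1.0, -0.003]]
contact_force: [0.5, -1.2, 0.3]
width: 0.0937
```

```bash
python3 go.py 0.4962 0.324 0.190 -40 5
```

```text
cur [0.4722 0.3403 0.1991] yaw -32.38 dyaw -7.62 tilt y [-0.0078 -0.0072 -0.9999] q6 1.0 F [ 0.5 -1.2  0.3] M [-0.06  0.1  -0.01] w 0.0937 t 1.35
[[0.2, 1.8, 5.8], 0.027]
[[0.0, 1.8, 5.8], 0.027]
[[-0.1, 1.8, 5.8], 0.027]
[[-0.3, 1.8, 5.8], 0.027]
[[-0.4, 1.8, 5.8], 0.027]
```

Call:
{"op": "drive_tool", "data": {"plan": [[[0,2,6],0.027],[[0,2,6],0.027],[[0,2,6],0.027],[[0,2,6],0.027],[[0,2,6],0.027]]}}

```text
t: 1.98
eef_pos: [0.4964, 0.3225, 0.1872]
eef_rot: [[-0.647, -0.01, 0.763], [-0.762, -0.008, -0.647], [0.012, -1.0, -0.003]]
contact_force: [-0.0, -0.7, 0.9]
width: 0.0938
```

```bash
python3 go.py 0.4962 0.324 0.101 -40 5; python3 - <<'E'
from h import *
for n in("top","side"):
    d=snap(n,"1")
    print(proj(d,[.4962,.324,.12]))
    cv2.imwrite(f"pics/{n}1.png",d["pixels"][:,:,::-1])
E
```

```text
cur [0.4964 0.3225 0.1872] yaw -40.31 dyaw 0.31 tilt y [-0.0103 -0.0075 -0.9999] q6 1.09 F [-0.  -0.7  0.9] M [-0.08  0.15 -0.01] w 0.0938 t 1.975
[[-0.2, 17.2, -0.2], -0.001]
[[-0.2, 17.2, -0.2], -0.001]
[[-0.2, 17.2, -0.2], -0.001]
[[-0.2, 17.2, -0.2], -0.001]
[[-0.2, 17.2, -0.2], -0.001]
[[176.7957579  257.25452548]]
[[358.25432001 346.49892185]]
```

View pics/side1.png

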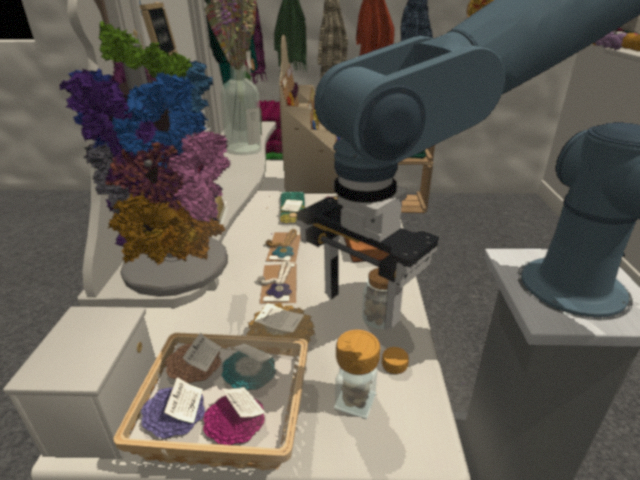

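The side view shows the open fingers straddling the lid axis, with the lid at (358,346). The pose sags a little with each row, so I'll use as few rows as possible. Next I descend and grip.

Call:
{"op": "drive_tool", "data": {"plan": [[[0,20,0],0],[[0,20,0],0],[[0,20,0],0],[[0,17,0],0],[[0,9,0],0]]}}

```text
t: 2.7
eef_pos: [0.4939, 0.3215, 0.0944]
eef_rot: [[-0.646, -0.013, 0.763], [-0.763, -0.008, -0.646], [0.014, -1.0, -0.004]]
contact_force: [0.5, 0.3, 0.1]
width: 0.0943
```

```bash
python3 go.py 0.4962 0.324 0.101 -40 5
```

```text
cur [0.4939 0.3215 0.0944] yaw -40.24 dyaw 0.24 tilt y [-0.0126 -0.0082 -0.9999] q6 1.09 F [0.5 0.3 0.1] M [-0.06  0.05  0.  ] w 0.0943 t 2.7
[[-0.7, -1.3, 0.0], -0.001]
[[-0.7, -1.3, 0.0], -0.001]
[[-0.7, -1.3, 0.0], -0.001]
[[-0.7, -1.3, 0.0], -0.001]
[[-0.7, -1.3, 0.0], -0.001]
```

Call:
{"op": "drive_tool", "data": {"plan": [[[-3.5,-7.5,0],0],[[0,-0.5,0],0],[[0,-0.5,0],0],[[0,-0.5,0],0],[[0,-0.5,0],0]], "hand": 0, "newtons": 35}}

```text
t: 3.32
eef_pos: [0.4964, 0.3245, 0.1046]
eef_rot: [[-0.646, -0.012, 0.763], [-0.763, -0.008, -0.646], [0.014, -1.0, -0.004]]
contact_force: [0.6, 0.1, -4.1]
width: 0.0653
```

```bash
python3 go.py 0.4962 0.324 0.101 -40 1
```

```text
cur [0.4964 0.3245 0.1046] yaw -40.23 dyaw 0.23 tilt y [-0.0124 -0.0081 -0.9999] q6 1.09 F [ 0.6  0.1 -4.1] M [-0.03  0.09 -0.04] w 0.0653 t 3.325
[[0.6, 3.6, 0.2], -0.004]
```

Call:
{"op": "drive_tool", "data": {"plan": [[[0,-12,0],0],[[0,-30,0],0],[[0,-35,0],0],[[0,-35,0],0],[[0,-20,0],0]]}}

```text
t: 3.95
eef_pos: [0.4961, 0.3247, 0.2396]
eef_rot: [[-0.646, -0.018, 0.763], [-0.763, -0.011, -0.646], [0.02, -1.0, -0.007]]
contact_force: [0.1, -0.6, -3.8]
width: 0.0651
```

```bash
python3 go.py 0.53 0.12 0.235 -22 5; python3 - <<'E'
from h import *
d=snap("side","2");crop(d,280,200,440,360,3.75,"pics/s2.png")
E
```

```text
cur [0.4961 0.3247 0.2396] yaw -40.24 dyaw 18.24 tilt y [-0.0181 -0.0105 -0.9998] q6 1.09 F [ 0.1 -0.6 -3.8] M [0.   0.05 0.06] w 0.0651 t 3.95
[[26.9, 0.9, 31.6], -0.064]
[[28.8, 0.9, 29.8], -0.064]
[[30.7, 0.9, 28.0], -0.064]
[[32.4, 0.9, 25.9], -0.064]
[[34.0, 0.9, 23.8], -0.064]
```

View pics/s2.png

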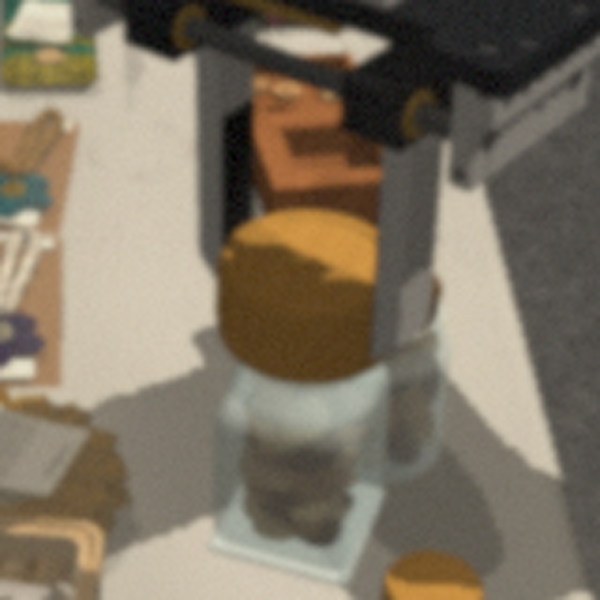

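The jar hangs from the lid, with its base edge running from (212,545) to (345,580) to (385,490) in the crop. I'll measure its yaw from that, then carry it over.

```bash
python3 - <<'E'
from h import *
s=load("side2")
P=np.array([[212,545],[345,580],[385,490]]);U=(P+.5)/3.75-.5+[280,200]
for z in(.130,.136):
    r=onz(s,U,z);print(r.round(4),(r[0]+r[2])/2)
    for i in(0,1):
        d=r[i+1]-r[i];print(np.degrees(np.arctan2(d[1],d[0]))%90,np.linalg.norm(d))
E
```

```text
[[0.5292 0.3319 0.13  ]
 [0.4785 0.3494 0.13  ]
 [0.4589 0.2989 0.13  ]] [0.49405131 0.31541015 0.13      ]
70.89706565781111 0.0536204424253339
68.7503403016704 0.054165794169022105
[[0.5292 0.3381 0.136 ]
 [0.4792 0.3554 0.136 ]
 [0.4599 0.3056 0.136 ]] [0.49456139 0.32183297 0.136     ]
70.89706565781114 0.05291602909983223
68.75034030167045 0.05345421654166156
```

Call:
{"op": "drive_tool", "data": {"plan": [[[27,0,32],-0.065],[[29,0,30],-0.065],[[31,0,28],-0.065],[[32,0,26],-0.065],[[34,0,24],-0.065]]}}

```text
t: 4.62
eef_pos: [0.5329, 0.1169, 0.2442]
eef_rot: [[-0.353, -0.013, 0.936], [-0.936, -0.008, -0.353], [0.012, -1.0, -0.009]]
contact_force: [0.4, -0.1, -3.3]
width: 0.0653
```

```bash
python3 go.py 0.4467 -0.1435 0.235 -11 6
```

```text
cur [0.5329 0.1169 0.2442] yaw -20.66 dyaw 9.66 tilt y [-0.0128 -0.0082 -0.9999] q6 0.37 F [ 0.4 -0.1 -3.3] M [-0.07  0.04  0.03] w 0.0653 t 4.625
[[45.7, 1.5, 1.9], -0.028]
[[45.7, 1.5, 0.6], -0.028]
[[45.7, 1.5, -0.7], -0.028]
[[45.7, 1.5, -2.0], -0.028]
[[45.6, 1.5, -3.3], -0.028]
[[45.5, 1.5, -4.6], -0.028]
```

Call:
{"op": "drive_tool", "data": {"plan": [[[51,0,2],-0.034],[[51,1,0],-0.034],[[51,1,-1],-0.034],[[50,1,-3],-0.034],[[42,1,-4],-0.03]]}}

```text
t: 5.25
eef_pos: [0.453, -0.1233, 0.242]
eef_rot: [[-0.187, -0.013, 0.982], [-0.982, -0.009, -0.187], [0.011, -1.0, -0.011]]
contact_force: [0.8, 0.0, -3.7]
width: 0.0655
```

```bash
python3 go.py 0.4467 -0.1435 0.16 -11.4 5
```

```text
cur [ 0.453  -0.1233  0.242 ] yaw -10.79 dyaw -0.61 tilt y [-0.0129 -0.0088 -0.9999] q6 -0.31 F [ 0.8  0.  -3.7] M [-0.03 -0.01  0.03] w 0.0655 t 5.25
[[4.2, 16.4, -0.5], 0.002]
[[4.2, 16.4, -0.5], 0.002]
[[4.2, 16.4, -0.5], 0.002]
[[4.2, 16.4, -0.5], 0.002]
[[4.2, 16.4, -0.4], 0.002]
```

Call:
{"op": "drive_tool", "data": {"plan": [[[10,14,-1],0.004],[[7,16,-1],0.004],[[3,18,-1],0.002],[[0,18,0],0],[[0,14,0],0]]}}

```text
t: 5.88
eef_pos: [0.4439, -0.1427, 0.1568]
eef_rot: [[-0.199, -0.014, 0.98], [-0.98, -0.007, -0.199], [0.009, -1.0, -0.012]]
contact_force: [0.4, 0.0, -3.2]
width: 0.0651
```

```bash
python3 go.py 0.4467 -0.1435 0.15 -11.4 1;  python3 - <<'E'
from h import *
d=snap("side","3");crop(d,310,150,430,270,5,"pics/s3.png")
d=snap("top","3");crop(d,345,240,445,320,8,"pics/t3.png")
E
```

```text
cur [ 0.4439 -0.1427  0.1568] yaw -11.5 dyaw 0.1 tilt y [-0.0137 -0.0067 -0.9999] q6 -0.34 F [ 0.4  0.  -3.2] M [-0.06  0.02 -0.  ] w 0.0651 t 5.875
[[0.2, 6.8, 2.9], -0.002]
```

View pics/s3.png

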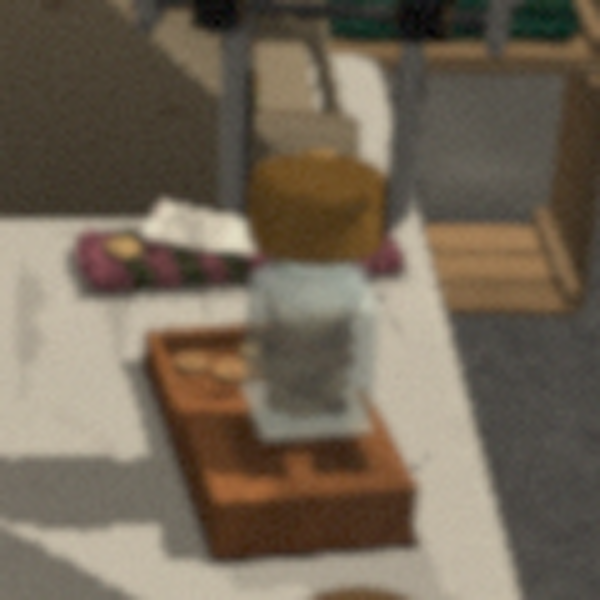

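View pics/t3.png

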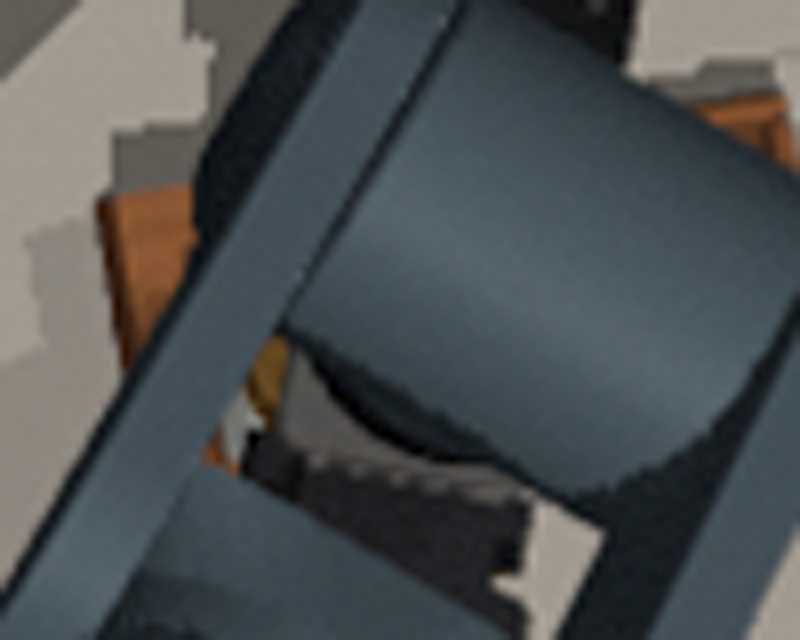

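The side view shows the jar upright above the well, with its near base edge running from (262,443) to (370,435). The arm hides it in the top view.

```bash
python3 - <<'E'
from h import *
s=load("side3")
f=lambda P:(np.array(P)+.5)/5-.5+[310,150]
r=onz(s,f([[262,443],[370,435]]),.054);print(r.round(4));d=r[0]-r[1];print(np.degrees(np.arctan2(d[1],d[0])),np.linalg.norm(d),"mid",r.mean(0))
a=np.radians(8.6);print("centre est",r.mean(0)-28e-3*np.array([-np.sin(a),np.cos(a),0]))
b=onz(s,f([[215,500],[412,483]]),.034);print("block near",b.round(4),b.mean(0));d=b[0]-b[1];print(np.degrees(np.arctan2(d[1],d[0])))
# lid edges center
L=onz(s,f([[247,215],[387,215]]),.16);print(L.mean(0))
# expected pixel of base corners if jar is at TCP estimate
for c in((.4439-.0005,-.1427),(.4467,-.1435)):
    ux=np.array([np.cos(a),np.sin(a)]);uy=np.array([-ux[1],ux[0]])
    P=[[*(np.array(c)+sx*.028*ux+.028*uy),.054] for sx in(1,-1)]
    print(((proj(s,P)-[310,150]+.5)*5-.5).round(0))
E
```

```text
[[ 0.4669 -0.1101  0.054 ]
 [ 0.4141 -0.1188  0.054 ]]
9.391333579228933 0.05359639444635194 mid [ 0.44049741 -0.1144232   0.054     ]
centre est [ 0.4446844  -0.14210838  0.054     ]
block near [[ 0.4897 -0.0895  0.034 ]
 [ 0.3934 -0.1071  0.034 ]] [ 0.44154501 -0.09832874  0.034     ]
10.37130202092609
[ 0.44386412 -0.14192353  0.16      ]
[[262. 442.]
 [375. 435.]]
[[255. 441.]
 [368. 434.]]
```

Call:
{"op": "drive_tool", "data": {"plan": [[[0.8,1,3.5],0],[[0,3,0.5],0],[[0,4,0.5],0],[[0,4,0.5],0],[[0,4,0.5],0]]}}

```text
t: 6.6
eef_pos: [0.4502, -0.1449, 0.1412]
eef_rot: [[-0.198, -0.012, 0.98], [-0.98, -0.007, -0.199], [0.01, -1.0, -0.011]]
contact_force: [0.1, 0.2, -3.2]
width: 0.0651
```

```bash
python3 go.py 0.4467 -0.1435 0.112 -11.4 1
```

```text
cur [ 0.4502 -0.1449  0.1412] yaw -11.45 dyaw 0.05 tilt y [-0.0123 -0.0074 -0.9999] q6 -0.34 F [ 0.1  0.2 -3.2] M [-0.05  0.03  0.03] w 0.0651 t 6.6
[[-0.6, 29.2, -3.7], -0.001]
```

Call:
{"op": "drive_tool", "data": {"plan": [[[-1.2,0,-3.8],0],[[0,2,0.2],0],[[0,3,0.2],0],[[0,4,0.2],0],[[0,4,0.2],0]]}}

```text
t: 7.22
eef_pos: [0.4471, -0.1431, 0.1275]
eef_rot: [[-0.199, -0.012, 0.98], [-0.98, -0.008, -0.199], [0.01, -1.0, -0.01]]
contact_force: [-0.7, 0.6, -4.1]
width: 0.0651
```

```bash
python3 go.py 0.4464 -0.1437 0.112 -11.4 1
```

```text
cur [ 0.4471 -0.1431  0.1275] yaw -11.46 dyaw 0.06 tilt y [-0.012  -0.0076 -0.9999] q6 -0.34 F [-0.7  0.6 -4.1] M [-0.02  0.04 -0.02] w 0.0651 t 7.225
[[0.7, 15.5, -0.6], -0.001]
```

Call:
{"op": "drive_tool", "data": {"plan": [[[0,3,0],0],[[0,3,0],0],[[0,3,0],0],[[0,3,0],0],[[0,2,0],0]]}}

```text
t: 7.85
eef_pos: [0.4468, -0.1432, 0.1123]
eef_rot: [[-0.198, -0.013, 0.98], [-0.98, -0.007, -0.199], [0.01, -1.0, -0.011]]
contact_force: [-1.9, 2.4, 7.8]
width: 0.0652
```

```bash
python3 go.py 0.4464 -0.1437 0.112 -11.4 1;  python3 - <<'E'
from h import *
d=snap("side","4");crop(d,310,150,430,270,5,"pics/s4.png")
E
```

```text
cur [ 0.4468 -0.1432  0.1123] yaw -11.46 dyaw 0.06 tilt y [-0.0126 -0.0072 -0.9999] q6 -0.34 F [-1.9  2.4  7.8] M [ 0.2   0.55 -0.01] w 0.0652 t 7.85
[[0.6, 0.3, -0.3], -0.001]
```

View pics/s4.png

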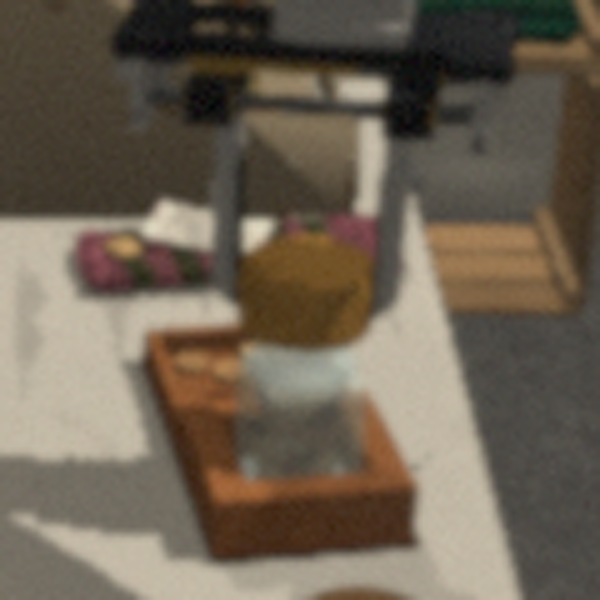

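The jar is in the well and the force has risen to +7.8 N at the expected height. I'll push slightly to confirm it has bottomed out, and compare the projected lid height.

Call:
{"op": "drive_tool", "data": {"plan": [[[0.4,1,0],0],[[0,1,0],0],[[0,1,0],0],[[0,0.5,0],0],[[0,0,0],0]]}}

```text
t: 8.52
eef_pos: [0.4472, -0.144, 0.1126]
eef_rot: [[-0.198, -0.013, 0.98], [-0.98, -0.007, -0.198], [0.01, -1.0, -0.012]]
contact_force: [-1.3, 0.8, 1.1]
width: 0.065
```

```bash
python3 go.py 0.4464 -0.1437 0.112 -11.4 1;  python3 - <<'E'
from h import *
s=snap("side","5");crop(s,310,150,430,270,5,"pics/s5.png")
c=np.array([.4467,-.1432]);v=np.array([.533,.804])-c;v/=np.linalg.norm(v);n=np.array([-v[1],v[0]])
f=lambda P:((proj(s,P)-[310,150]+.5)*5-.5).round(0)
for dz in(.008,.018):print(dz,"skirt near",f([*(c+.0325*v),.094+dz]),"top far",f([*(c-.033*v),.126+dz]),"sides",f([[*(c+k*.033*n),.12+dz] for k in(1,-1)]).tolist())
E
```

```text
cur [ 0.4472 -0.144   0.1126] yaw -11.44 dyaw 0.04 tilt y [-0.0135 -0.0075 -0.9999] q6 -0.34 F [-1.3  0.8  1.1] M [ 0.26  0.59 -0.02] w 0.065 t 8.525
[[-0.1, 0.6, -0.9], -0.001]
0.008 skirt near [[303. 355.]] top far [[310. 235.]] sides [[377.0, 278.0], [238.0, 272.0]]
0.018 skirt near [[304. 336.]] top far [[311. 216.]] sides [[378.0, 259.0], [239.0, 253.0]]
```

View pics/s5.png

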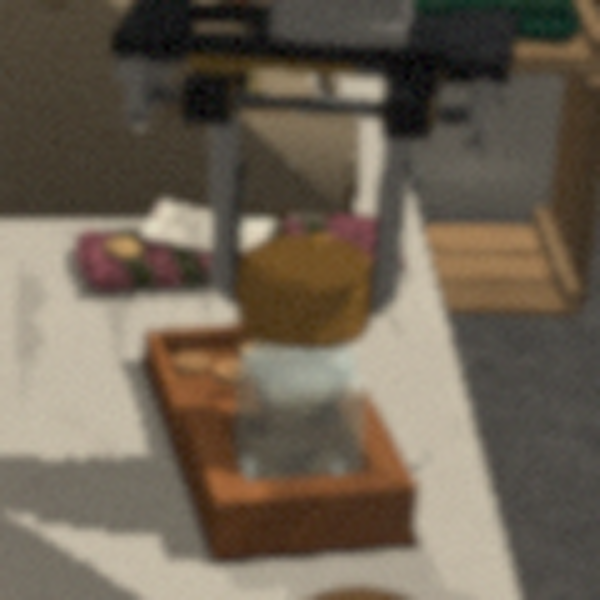

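Call:
{"op": "drive_tool", "data": {"plan": [[[0,4,-0.5],0],[[0,5,0],0],[[0,5,0],0],[[0,5,0],0],[[0,5,0],0]]}}

```text
t: 9.2
eef_pos: [0.4543, -0.149, 0.1137]
eef_rot: [[-0.196, -0.008, 0.981], [-0.98, -0.015, -0.196], [0.016, -1.0, -0.005]]
contact_force: [-13.2, 7.0, 33.7]
width: 0.0647
```

```bash
python3 go.py 0.4464 -0.1437 0.112 -11.4 1
```

```text
cur [ 0.4543 -0.149   0.1137] yaw -11.3 dyaw -0.1 tilt y [-0.0082 -0.0146 -0.9999] q6 -0.34 F [-13.2   7.   33.7] M [ 1.35  3.34 -0.06] w 0.0647 t 9.2
[[-3.6, 1.7, -8.8], 0.002]
```

```bash
python3 - <<'E'
from h import *
s=snap("side","6");crop(s,310,150,430,270,5,"pics/s6.png")
s=snap("top","6");crop(s,345,240,445,320,8,"pics/t6.png")
E
```

```text
(no output)
```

View pics/s6.png

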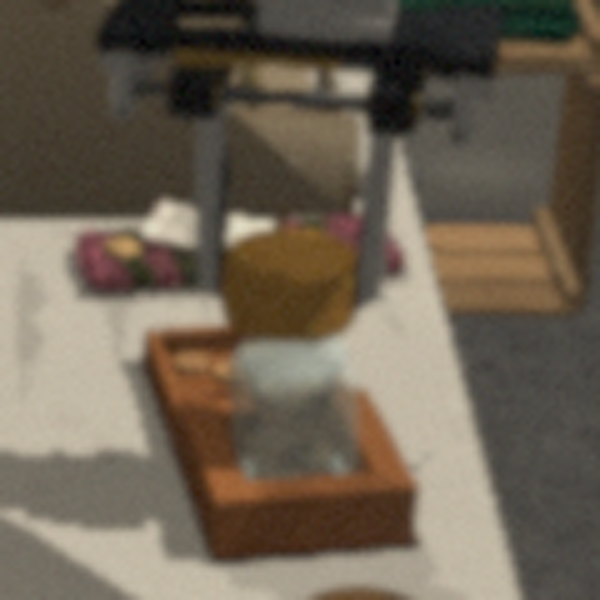

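View pics/t6.png

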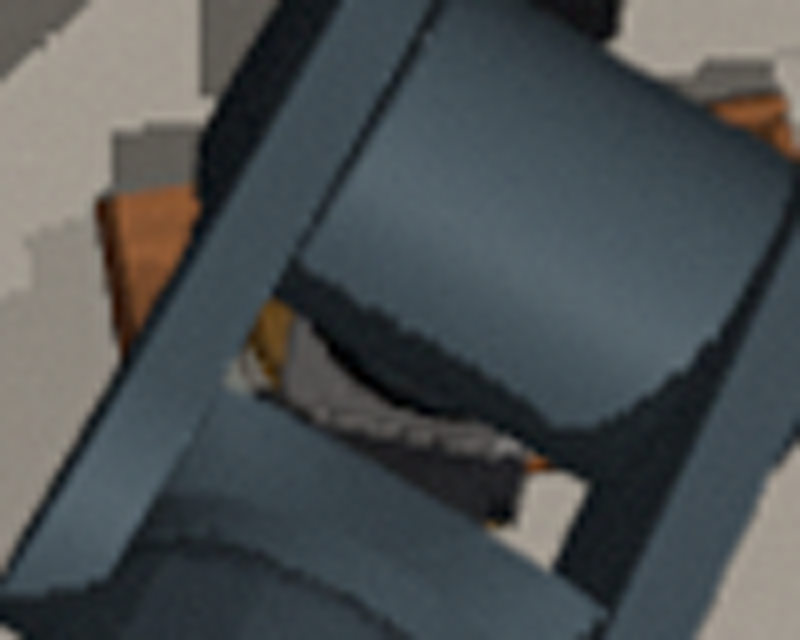

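Pushing down walked the arm sideways and rocked the jar slightly towards +x; in the side view the lid has shifted left to (290,285). I'll bring it back upright without any downward push.

Call:
{"op": "drive_tool", "data": {"plan": [[[-1.5,-0.5,-3.5],0],[[-1.2,-0.3,-2.5],0],[[-0.5,0,-1.5],0],[[0,0,0],0],[[0,0,0],0]]}}

```text
t: 9.93
eef_pos: [0.4471, -0.1442, 0.1129]
eef_rot: [[-0.196, -0.007, 0.981], [-0.98, -0.015, -0.196], [0.016, -1.0, -0.004]]
contact_force: [0.1, -0.5, -3.6]
width: 0.0651
```

```bash
python3 go.py 0.4464 -0.1437 0.112 -11.4 1
```

```text
cur [ 0.4471 -0.1442  0.1129] yaw -11.31 dyaw -0.09 tilt y [-0.0074 -0.0149 -0.9999] q6 -0.34 F [ 0.1 -0.5 -3.6] M [-0.06  0.05 -0.03] w 0.0651 t 9.925
[[-0.3, 0.9, -0.8], 0.002]
```

The arm now bears the weight (−3.6 N) at z=0.1129, and contact came at 0.1123, so the floor is just below. I'll open slightly so the jar settles fully, then look.

Call:
{"op": "drive_tool", "data": {"plan": [[[0,0.5,0],0],[[0,-0.3,0],0],[[0,-0.5,0],0],[[0,-0.5,0],0],[[0,-0.5,0],0]], "hand": 0.8}}

```text
t: 10.55
eef_pos: [0.449, -0.1454, 0.1163]
eef_rot: [[-0.196, -0.004, 0.981], [-0.98, -0.017, -0.196], [0.018, -1.0, -0.0]]
contact_force: [-0.2, 0.6, -0.0]
width: 0.0754
```

```bash
python3 go.py 0.4464 -0.1437 0.111 -11.4 1; python3 - <<'E'
from h import *
s=snap("side","7");crop(s,310,150,430,270,5,"pics/s7.png")
E
```

```text
cur [ 0.449  -0.1454  0.1163] yaw -11.31 dyaw -0.09 tilt y [-0.0035 -0.0174 -0.9998] q6 -0.34 F [-0.2  0.6 -0. ] M [-0.03  0.1   0.04] w 0.0754 t 10.55
[[-1.1, 5.3, -2.9], 0.002]
```

View pics/s7.png

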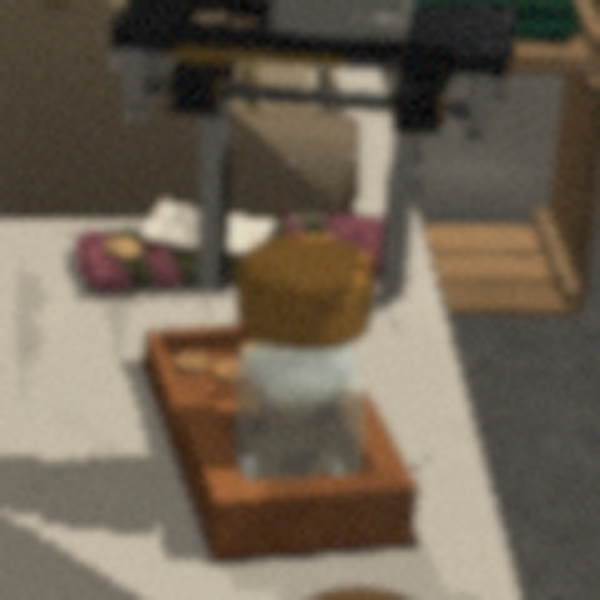

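The released jar stands upright in the well, with the lid side edges at (238,272) and (375,275) matching the prediction for a seated jar. I'll re-centre lower on the lid and regrip.

Call:
{"op": "drive_tool", "data": {"plan": [[[-0.8,2,-2],0],[[0,2,-0.5],0],[[0,2,0],0],[[0,0.3,0],0],[[0,0,0],0]]}}

```text
t: 11.22
eef_pos: [0.4463, -0.144, 0.1093]
eef_rot: [[-0.196, -0.004, 0.981], [-0.98, -0.017, -0.196], [0.018, -1.0, -0.001]]
contact_force: [-0.2, -0.1, -0.5]
width: 0.075
```

```bash
python3 go.py 0.4464 -0.1437 0.110 -11.4 1
```

```text
cur [ 0.4463 -0.144   0.1093] yaw -11.31 dyaw -0.09 tilt y [-0.0039 -0.0171 -0.9998] q6 -0.34 F [-0.2 -0.1 -0.5] M [-0.08  0.1  -0.01] w 0.075 t 11.225
[[-0.3, -0.7, 0.0], 0.002]
```

Call:
{"op": "drive_tool", "data": {"plan": [[[0,-0.2,0],0],[[0,-0.2,0],0],[[0,-0.2,0],0],[[0,-0.2,0],0],[[0,-0.2,0],0]], "hand": 0, "newtons": 40}}

```text
t: 11.85
eef_pos: [0.4464, -0.1439, 0.1098]
eef_rot: [[-0.196, -0.003, 0.981], [-0.98, -0.017, -0.196], [0.017, -1.0, 0.0]]
contact_force: [1.8, -0.5, -2.9]
width: 0.065
```

```bash
python3 go.py 0.4464 -0.1437 0.110 -11.4 1
```

```text
cur [ 0.4464 -0.1439  0.1098] yaw -11.32 dyaw -0.08 tilt y [-0.0032 -0.0172 -0.9998] q6 -0.34 F [ 1.8 -0.5 -2.9] M [-0.16 -0.23  0.02] w 0.065 t 11.85
[[-0.2, -0.2, -0.1], 0.001]
```

Call:
{"op": "drive_tool", "data": {"plan": [[[0,-0.2,0],-0.12],[[0,-0.4,0],-0.15],[[0,-0.4,0],-0.15],[[0,-0.4,0],-0.15],[[0,-0.4,0],-0.15]]}}

```text
t: 12.48
eef_pos: [0.4458, -0.1438, 0.1113]
eef_rot: [[0.515, -0.004, 0.857], [-0.857, -0.016, 0.515], [0.011, -1.0, -0.012]]
contact_force: [-0.4, -2.0, -1.8]
width: 0.0651
```

```bash
python3 go.py 0.4464 -0.1437 0.110 -11.4 1
```

```text
cur [ 0.4458 -0.1438  0.1113] yaw 31.0 dyaw -42.4 tilt y [-0.0045 -0.016  -0.9999] q6 -1.08 F [-0.4 -2.  -1.8] M [-0.39 -0.12 -0.36] w 0.0651 t 12.475
[[0.2, 1.3, 0.6], 0.74]
```

Call:
{"op": "drive_tool", "data": {"plan": [[[0,-0.5,0.3],-0.15],[[0,-0.5,0],-0.15],[[0,-0.4,0],-0.15],[[0,-0.4,0],-0.15],[[0,-0.4,0],-0.15]]}}

```text
t: 13.1
eef_pos: [0.4467, -0.1443, 0.1132]
eef_rot: [[0.967, -0.002, 0.256], [-0.256, -0.016, 0.966], [0.003, -1.0, -0.016]]
contact_force: [2.2, -1.3, -2.7]
width: 0.0656
```

```bash
python3 go.py 0.4464 -0.1437 0.110 -11.4 1; python3 - <<'E'
from h import *
s=snap("side","8");crop(s,310,150,430,270,5,"pics/s8.png")
E
```

```text
cur [ 0.4467 -0.1443  0.1132] yaw 75.14 dyaw -86.54 tilt y [-0.0017 -0.0164 -0.9999] q6 -1.85 F [ 2.2 -1.3 -2.7] M [-0.07 -0.41 -0.06] w 0.0656 t 13.1
[[-0.4, 3.2, 0.5], 1.51]
```

View pics/s8.png

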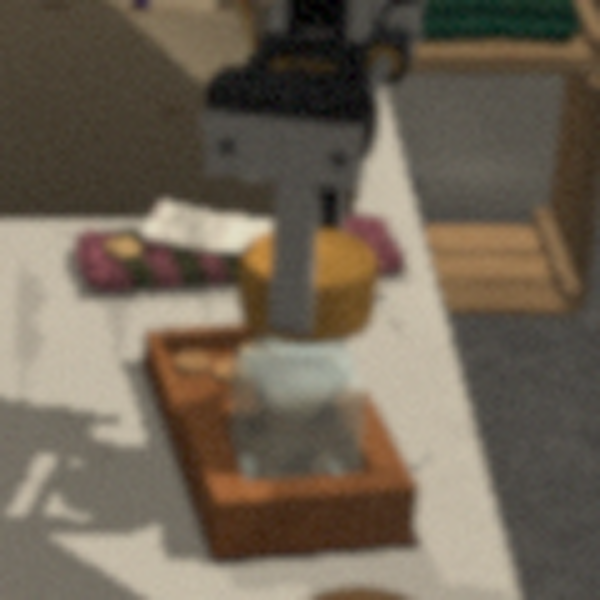

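The lid has climbed about 3.7 mm after 86° and the jar is still seated. I'll turn it to about 125°.

Call:
{"op": "drive_tool", "data": {"plan": [[[-0.3,-0.2,0.2],-0.14],[[0,-0.4,0],-0.14],[[0,-0.4,0],-0.14],[[0,-0.3,0],-0.14],[[0,-0.3,0],-0.1]]}}

```text
t: 13.78
eef_pos: [0.4461, -0.1439, 0.115]
eef_rot: [[0.915, -0.003, -0.403], [0.403, -0.016, 0.915], [-0.009, -1.0, -0.013]]
contact_force: [0.9, -1.1, -1.1]
width: 0.0648
```

```bash
python3 go.py 0.4464 -0.1437 0.110 -11.4 1
```

```text
cur [ 0.4461 -0.1439  0.115 ] yaw 113.76 dyaw -125.16 tilt y [-0.0029 -0.016  -0.9999] q6 -2.52 F [ 0.9 -1.1 -1.1] M [ 0.01 -0.17 -0.04] w 0.0648 t 13.775
[[0.3, 5.0, 0.0], 2.184]
```

The turn is 125° and the force of about −1.1 N is the weight of the lid alone. Lifting straight up.

Call:
{"op": "drive_tool", "data": {"plan": [[[0,-1.5,0],0],[[0,-2,0],0],[[0,-3,0],0],[[0,-3,0],0],[[0,-3,0],0]]}}

```text
t: 14.4
eef_pos: [0.4457, -0.1434, 0.1282]
eef_rot: [[0.918, -0.004, -0.396], [0.396, -0.015, 0.918], [-0.01, -1.0, -0.012]]
contact_force: [0.4, -0.1, 0.2]
width: 0.065
```

```bash
python3 go.py 0.4464 -0.1437 0.1475 113.8 5
```

```text
cur [ 0.4457 -0.1434  0.1282] yaw 113.33 dyaw 0.47 tilt y [-0.0043 -0.0152 -0.9999] q6 -2.52 F [ 0.4 -0.1  0.2] M [ 0.06  0.01 -0.02] w 0.065 t 14.4
[[0.1, -3.9, -0.1], -0.002]
[[0.1, -3.9, -0.1], -0.002]
[[0.1, -3.9, -0.1], -0.002]
[[0.1, -3.9, -0.1], -0.002]
[[0.1, -3.9, -0.1], -0.002]
```

Call:
{"op": "drive_tool", "data": {"plan": [[[0.3,-4.5,-0.2],0],[[0.2,-4.5,-0.1],0],[[0.2,-5,0],0],[[0,-5,0],0],[[0,-1.5,0],0]]}}

```text
t: 15.02
eef_pos: [0.4467, -0.1431, 0.1506]
eef_rot: [[0.918, -0.004, -0.396], [0.396, -0.016, 0.918], [-0.01, -1.0, -0.013]]
contact_force: [0.5, -0.5, -1.8]
width: 0.0652
```

```bash
python3 go.py 0.4464 -0.1437 0.1475 113.8 1; python3 - <<'E'
from h import *
s=snap("side","9");crop(s,310,150,430,270,5,"pics/s9.png");cv2.imwrite("pics/s9full.png",s["pixels"][:,:,::-1])
t=snap("top","9");cv2.imwrite("pics/t9.png",t["pixels"][:,:,::-1])
f=lambda P:((proj(s,P)-[310,150]+.5)*5-.5).round(0)
c=np.array([.4467,-.1435]);v=np.array([.533,.804])-c;v/=np.linalg.norm(v);n=np.array([-v[1],v[0]])
print("mouth sides",f([[*(c+k*.021*n),.12] for k in(1,-1)]).tolist(),"mouth near",f([*(c+.021*v),.12]),"skirt near@clear20",f([*(c+.0325*v),.14]))
E
```

```text
cur [ 0.4467 -0.1431  0.1506] yaw 113.31 dyaw 0.49 tilt y [-0.0041 -0.0156 -0.9999] q6 -2.51 F [ 0.5 -0.5 -1.8] M [ 0.07  0.03 -0.  ] w 0.0652 t 15.025
[[-0.5, 3.1, -0.4], -0.009]
mouth sides [[350.0, 292.0], [263.0, 288.0]] mouth near [[305. 309.]] skirt near@clear20 [[307. 282.]]
```

View pics/s9.png

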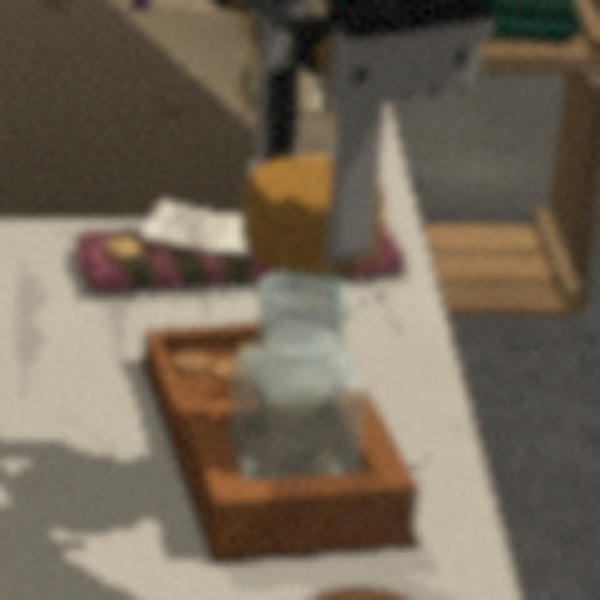

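View pics/s9full.png

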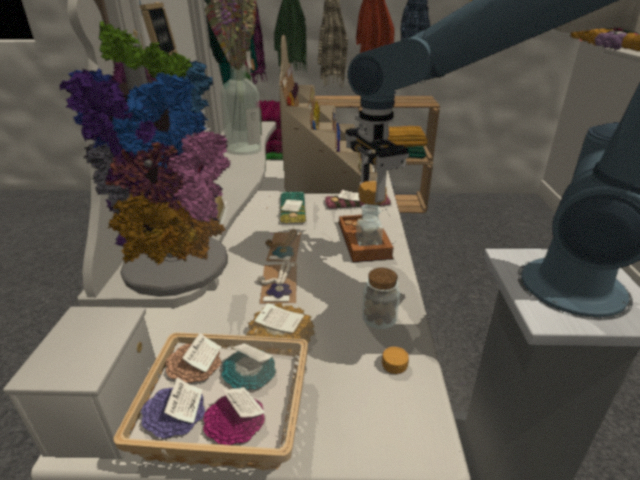

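View pics/t9.png

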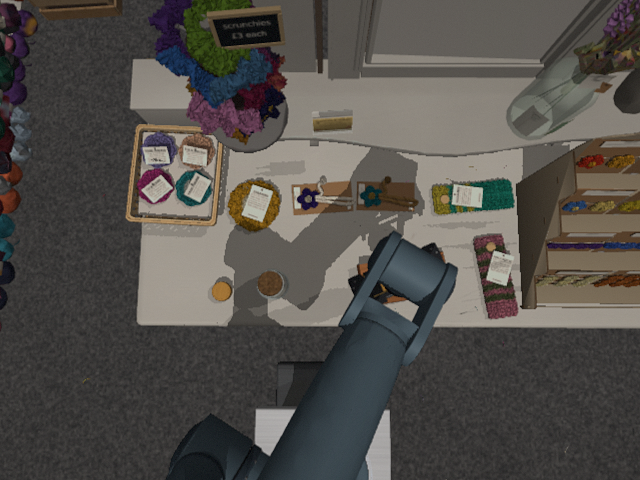

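The side view shows the lid held level above the open neck, with the skirt at about y=268 and the mouth at about y=285–300. The jar is still in the well. The bead jar at (270,285), the coasters and the glasses case haven't moved. Clearance is about 23 mm, so I'll trim it to about 20 mm.

Call:
{"op": "drive_tool", "data": {"plan": [[[-0.2,1.5,-0.3],0],[[0,1,0],0],[[0,-0.1,0],0],[[0,-0.2,0],0],[[0,-0.2,0],0]]}}

```text
t: 15.75
eef_pos: [0.446, -0.1432, 0.1474]
eef_rot: [[0.918, -0.006, -0.396], [0.396, -0.015, 0.918], [-0.011, -1.0, -0.011]]
contact_force: [0.7, -0.2, -1.5]
width: 0.0652
```

```bash
python3 go.py 0.4464 -0.1437 0.1475 113.8 1; python3 - <<'E'
from h import *
s=snap("side","10");crop(s,310,150,430,270,5,"pics/s10.png")
E
```

```text
cur [ 0.446  -0.1432  0.1474] yaw 113.31 dyaw 0.49 tilt y [-0.0057 -0.0146 -0.9999] q6 -2.52 F [ 0.7 -0.2 -1.5] M [ 0.05  0.03 -0.03] w 0.0652 t 15.75
[[0.2, -0.1, -0.6], -0.009]
```

View pics/s10.png

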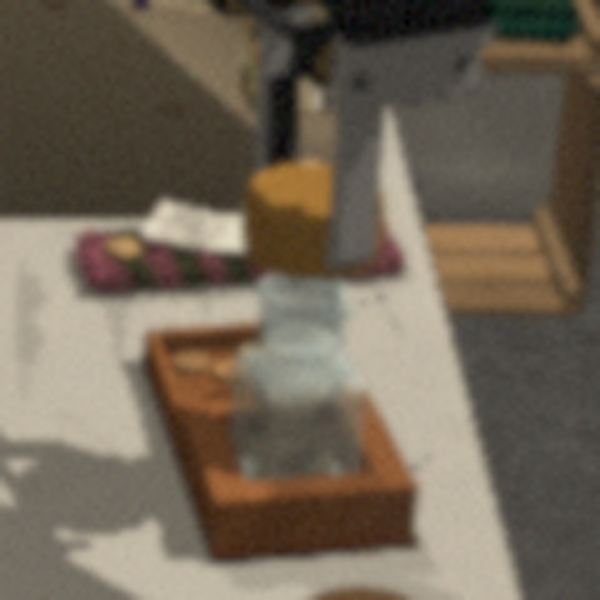

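The lid looks about 2 mm off towards −x relative to the neck (left edge at 247, predicted about 242). I'll nudge it by that much.

Call:
{"op": "drive_tool", "data": {"plan": [[[1.8,-0.2,-0.8],0],[[0,-0.2,0],0],[[0,-0.2,0],0],[[0,-0.2,0],0],[[0,-0.2,0],0]]}}

```text
t: 16.42
eef_pos: [0.4482, -0.1433, 0.1486]
eef_rot: [[0.918, -0.006, -0.396], [0.396, -0.015, 0.918], [-0.011, -1.0, -0.011]]
contact_force: [0.3, -0.0, -0.7]
width: 0.0656
```

```bash
python3 go.py 0.4464 -0.1437 0.1475 113.8 1; python3 - <<'E'
from h import *
s=snap("side","11");crop(s,340,170,400,230,10,"pics/s11.png")
E
```

```text
cur [ 0.4482 -0.1433  0.1486] yaw 113.31 dyaw 0.49 tilt y [-0.0055 -0.0147 -0.9999] q6 -2.51 F [ 0.3 -0.  -0.7] M [ 0.05 -0.   -0.03] w 0.0656 t 16.425
[[-1.8, 1.1, 0.3], -0.009]
```

View pics/s11.png

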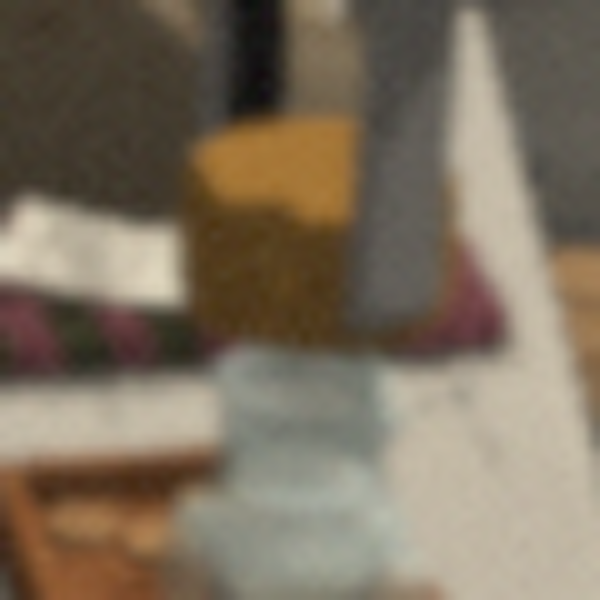

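```bash
python3 - <<'E'
from plant import finish_job
print(finish_job())
E
```

```text
the job is handed in; nothing more can be done
None
```

I've handed the job in: the button jar is seated in the stand's well and open, and the gripper is holding its lid above the mouth. It took about 16.5 s of the 54 s.

**What I did:** I carried the jar by its lid into the well and let go once so it could settle. I then regripped at 40 N, unscrewed about 125° anticlockwise, lifted straight up and held.

**Last checks:**
- **Lid height:** the arm height puts the lid about 21 mm clear of the mouth.
- **Level:** the tool was tilted about 0.9°.
- **Weight:** the force was about 1 N, which is the lid alone, so the jar was not lifted with it.
- **Bystanders:** the bead jar, coasters and glasses case looked unmoved in both views, taken about 1.4 s before the end.

**What went wrong or disagreed:**
- **Rocked jar:** a test push to confirm seating reached about 34 N and shifted the jar's top by about 8 mm. It settled upright again after I released it.
- **Centring:** the last picture suggests the lid is about 2 mm off towards −x. The arm reading, against my measured well centre, suggests about 1.5 mm the other way. I left it between the two.
- **Jar height:** the lid looked about 2 mm higher in the side view than a fully seated jar predicts, which is within the camera's calibration error.

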